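Index the decorating wheel to the next piece

ROBOT

A 6-joint arm with a two-finger parallel gripper is mounted at the origin on a cart in front of the work surface, level with it; the furniture and walls round the work are solid. World frame = base frame: x ahead of the robot, y to its left, z up, the work surface at z = 0. Lengths are in mm, angles in rad, forces in N, time in s.
With the tool pointing down it reaches from about 400 to 925 mm from the base axis. Payload 12.5 kg.
Tool frame: the origin (TCP) lies on the front face of the gripper's body, between the roots of the fingers; the fingertips stand 78 mm ahead of it and the grasp point (between the pads) lies 59 mm ahead of it (env.nose_length is the distance from the TCP to the fingertips, in mm); z points along the fingers, y is the line along which they close (so a half turn about z gives the same grasp; the last joint's range is limited). The gripper opens to 95 mm and grips with 3 to 60 N. Pads are 20 mm wide; open, the fingers measure 119 mm over their backs; the gripper's body (75 mm by 180 mm) begins 59 mm behind the grasp point.
Start: joints at [1.097, 0.491, 1.559, -0, 1.092, -0.106], TCP at [224.709, 583.219, 292.261] pointing down, gripper open.
Joint ranges: [-3.1, 3.1], [-0.84, 2.19], [0.05, 2.79], [-1.13, 4.28], [0.06, 2.93], [-2.69, 2.69]. Speed limits (rad/s): [2.22, 2.22, 2.79, 3.14, 3.14, 3.14].

INTERFACE

Orientations are given as [roll, pitch, yaw] about the fixed x, y, z axes, in that order (R = Rz(yaw) Ry(pitch) Rx(roll)).
In Python, from cell import env gives the robot as it stands.
- The arm moves only by the tool jog_arm, never from a script. Its argument "motion" is a list of rows, each a list of 7 numbers: the turn, a rotation vector about the tool's x, y, z in degrees, then the shift along the tool's x, y, z in mm, then the finger opening in mm, from 0 to 95.1. In form: [[wx, wy, wz, x, y, z, hand], ...]. A call has 1 to 10 rows; each row shifts and turns the commanded pose from where the row before left it, along the tool's axes as they then stand; what a row does not reach is not made up. A row lasts 1/8 s, in which the tool goes at most 62.5 mm and 10.7 degrees, less where a joint would pass 70% of its speed; a pose out of reach is approached as far as the arm can. A call is refused whole if a number of a shift passes 62.5 or a number of a turn 10.7, either way. A call with a gripper value outside its range is refused whole. The fingers move at their own pace and stop on an object; the grip force is fixed at half the most. Time passes only in rows, so rows that do not move let the fingers close. It gives the time, the measured TCP pose, the force, the opening and the grip force at its end, in the units of the state.
- env.state(): the state, without advancing time (a new reading comes with each control period).
- env.read_camera(name): name is "scene" or "top"; returns a dict with "color" (384x512x3 uint8, red, green, blue), "z_map" (384x512 float32, mm along the optical axis (not along the pixel's ray), 0 where there is no reading), "camera_matrix" (3x3 intrinsics, pixels), "k1" (the pictures are not rectified: a ray, as slopes to the right and down, at radius r is drawn at 1 + k1 r^2 times it, then the intrinsics apply), "world_to_cam" (4x4, takes a point from world to camera coordinates). Camera axes: x right, y up, looking along -z (the intrinsics and any distortion apply to the point x, -y, -z); pixel columns grow to the right and rows downward; lengths in mm; the calibration is good to about 2 mm. A picture is of the moment at which its call begins.
- env.job_done(): hands the job in; it is judged then, once.
Trained networks look in the newest picture that a camera, given by its name, has taken for a name from the list of things; names that differ only in an ending like _2 or _b are one class to them, and where a whole thing is asked for, a point or a joint stands for the part that bears it (a point fixed in the world has none). Each returns a list of dicts, best first, with "score" (0 to 1); they miss things now and then, are a little off and sometimes report something else, mostly with a low value. They report only what shows in the picture. A call takes as long as a camera call. They do not tell look-alikes from the thing itself.
- env.recognise(camera, thing): "location" ([column, row] in pixels, amid what is visible of it).
The state is a dict: "t": time; "joints": joint angles; "qvel": joint speeds; "tau": joint torques, N m; "eef_pos": TCP position; "tcp_rot": TCP orientation; "ft_force": force on the tool from outside, world axes, zero at the start; "moment": the same for the moment, N m; "opening": opening from 0.0 (shut) to 1.0 (fully open); "grip_force": force on a finger pad.
Only numpy, scipy, OpenCV 4.12 (cv2) and the standard library are available. Lean on these libraries where they do the work, as an engineer would, in place of code of your own. Each camera call takes 0.05 s, during which the arm holds its last target. There are 200 camera calls.

TASK

Bring the egg cup on the indexed decorating wheel round to the yellow pointer: pull the red spring-loaded plunger knob up, turn it and let it rest in its raised position, turn the wheel one notch by the black grip on its hub, then turn the red knob back so that its pin snaps fully down into the new notch and locks the wheel. Both pieces must ride round standing on the wheel, and the other things on the counter stay where they are.

Things in the scene. Friction and masses are not known exactly. Their poses are not given: they have to be found in the camera images.
- work_spot (a point): Fixed point on the stand, 75 mm from the wheel's axis on the line to the yellow pointer (an upright yellow post 51 mm high, 130 mm from the axis, just outside the rim), at the height of the wheel's top (46 mm). The egg cup's centre must come over it. Its axes are the stand's: z up, -y from the wheel's axis to the pointer, +y to the plunger (107 mm from the axis, straight across from the pointer). The stand is fixed to the counter.
- hub_grip (a point): Centre of the black wing grip on the wheel's hub, on the wheel's axis, 106 mm above the counter. The grip is a bar 48 mm long (along this point's x), 14 mm wide (y), 32 mm tall (z 90 to 122 mm above the counter), on a 20 mm steel stem; it turns with the wheel (wood deck and notched aluminium rim, 234 mm across, top 46 mm above the counter).
- wheel (a joint): Angle of the wheel in rad, 0 at the start, positive anticlockwise from above. Six notches, 1.047 rad apart, one under the plunger at 0. The wheel turns freely (under 0.1 N m with the plunger parked, under 0.3 N m with its pin riding on the rim). The notches leave the 7 mm pin only 1.2 mm to either side (0.7 degrees), so the wheel must be brought on by feel: with the pin let down on the rim, it drops in when the notch comes under it, and then stops the wheel dead.
- knob_grip (a point): Centre of the red wing knob of the index plunger, a bar 46 mm long (along this point's x), 12 mm wide (y), 32 mm tall; grip it by its two long sides from above. With the pin seated this point is 114 mm above the counter and the bar's underside 98 mm; it rises with the plunger. A slotted steel collar (top 86 mm above the counter, 36 mm across) and the grey bracket (top 68 mm) stand beneath it.
- plunger (a joint): Height of plunger and knob in m: 0 fully seated in a notch; 0.009 when the pin stands on the wheel's rim between notches; 0.013 resting raised (parked), pin 4 mm clear of the rim; must be above 0.017 for the knob to turn between its slot and its rest; stop at 0.026. A spring pulls it down with 6 N seated, 11 N at the top.
- knob (a joint): Angle of the red knob on the plunger in rad, positive anticlockwise from above: 0 to 0.2 the cross pin is over its deep slot (the plunger can go down), about 0.95 to 1.15 (stop) it is over the shallow rest notch (the plunger stays up). Between them is a ridge that it passes only when pulled up. 0 at the start.
- egg_mid (a point): Middle of the egg cup (half-way up): white bisque, 56 mm across the rim, 58 mm tall, loose on the wheel's deck about 75 mm from the axis and one notch (60 degrees) to one side of the pointer, either side.
- dish_mid (a point): Middle of the low flanged white bisque dish, 75 mm across and 33 mm tall, loose on the wheel one notch to the other side of the pointer.
- bottle_mid (a point): Middle of a blue-labelled squeeze bottle of underglaze, 37 mm across, 98 mm tall, behind the wheel; loose, a bystander.
- stamp_mid (a point): Middle of a small wooden hand stamp, 27 x 27 x 54 mm, left behind the wheel; loose, a bystander.
- tape_mid (a point): Middle of a roll of masking tape, 80 mm across, 24 mm tall, right of the wheel; loose, a bystander.
- mug_mid (a point): Middle of a big white bisque mug, 120 x 160 x 95 mm, left of the wheel; loose, a bystander.
- bird_mid (a point): Middle of a white bisque bird figure, 52 x 120 x 76 mm, far right; loose, a bystander.
- ramekin_mid (a point): Middle of a white bisque ramekin, 82 mm across, 45 mm tall, left behind; loose, a bystander.
Things that resemble listed ones, but are neither listed nor needed, are in the scene too. What is shaped like the part that bears dish_mid but purple is not meant.

How it is judged:
By the outcome, as a careful person would: the job done as asked, in the order asked, and still so for the second after the job is handed in, with the robot touching nothing.
It also fails if it takes over 64 s, if anything falls off the work surface, if the arm or the gripper's body presses on something with over 40 N, if the wrist force passes 120 N, or if a joint passes its speed limit or range.

## Working session

There is one attempt and no reset: what is moved stays moved. The work goes in short steps, Python scripts to look and compute and a tool call to move; the robot and the scene stay as the last step left them, time stands still between calls to the robot, and variables do not carry over. Pictures are saved under pics/ and viewed, at most 10 in all, crops included, and the job is handed in when it is done.

Besides the shell and the picture viewer there is one more tool, called after "Emit:" by a JSON object that holds its "api" and its "payload". jog_arm: Moves the arm, as the interface text tells. Its arguments: {"type":"object","properties":{"motion":{"type":"array"}},"required":["motion"]}

```bash
mkdir -p pics; ls
cat > h.py <<'E'
import numpy as np, cv2
from cell import env
def unproj(c,u,v,z=None,dz=None):
    K=np.array(c["camera_matrix"]);d=np.array([c["k1"],0,0,0,0.])
    p=cv2.undistortPoints(np.array([[[u,v]]],float),K,d)[0,0]
    T=np.linalg.inv(np.array(c["world_to_cam"]))
    r=T[:3,:3]@np.array([p[0],-p[1],-1.]);o=T[:3,3]
    if z is not None: s=(z-o[2])/r[2]
    else:
        s=dz if dz is not None else float(c["z_map"][int(round(v)),int(round(u))])
    return o+s*r
def cloud(c):
    H,W=c["z_map"].shape
    K=np.array(c["camera_matrix"]);d=np.array([c["k1"],0,0,0,0.])
    uu,vv=np.meshgrid(np.arange(W),np.arange(H))
    p=cv2.undistortPoints(np.stack([uu,vv],-1).reshape(-1,1,2).astype(float),K,d).reshape(H,W,2)
    T=np.linalg.inv(np.array(c["world_to_cam"]))
    z=c["z_map"][...,None]
    P=np.concatenate([p[...,:1]*z,-p[...,1:]*z,-z],-1)
    return P@T[:3,:3].T+T[:3,3]
E
python3 - <<'E'
from h import *
names="hub_grip knob_grip egg_mid dish_mid bottle_mid stamp_mid tape_mid mug_mid bird_mid ramekin_mid".split()
for cam in ("scene","top"):
    c=env.read_camera(cam); np.save(f"{cam}.npy",c,allow_pickle=True)
    cv2.imwrite(f"pics/{cam}.png",c["color"][...,::-1])
    for n in names:
        for r in env.recognise(cam,n)[:3]:
            u,v=r["location"]; print(cam,n,round(r["score"],2),np.round([u,v]),np.round(unproj(c,u,v)))
print(env.state())
E
```

```text
pics
scene hub_grip 0.61 [260. 211.] [464. -91.  46.]
scene hub_grip 0.27 [296. 252.] [ 467. -316.    2.]
scene knob_grip 0.45 [239. 177.] [459.  55. 131.]
scene egg_mid 0.6 [250. 208.] [ 402. -108.  105.]
scene egg_mid 0.5 [259. 206.] [ 448. -103.   91.]
scene dish_mid 0.68 [208. 189.] [369. 187.  23.]
scene dish_mid 0.49 [276. 198.] [559. -67.  51.]
scene dish_mid 0.43 [229. 177.] [501. 223.   7.]
scene bottle_mid 0.51 [275. 185.] [607.   1.  54.]
scene stamp_mid 0.57 [258. 185.] [574.  85.  16.]
scene tape_mid 0.6 [293. 253.] [ 456. -314.    2.]
scene tape_mid 0.2 [192. 157.] [394. 369.  86.]
scene mug_mid 0.62 [190. 156.] [425. 469.  24.]
scene bird_mid 0.9 [321. 271.] [ 450. -470.   55.]
scene ramekin_mid 0.2 [241. 179.] [469.  59. 113.]
top hub_grip 0.78 [253. 198.] [480. -26.  53.]
top hub_grip 0.22 [341. 200.] [ 471. -340.   -2.]
top knob_grip 0.73 [253. 199.] [477. -26.  53.]
top knob_grip 0.66 [132. 171.] [590. 399.   9.]
top egg_mid 0.77 [270. 214.] [423. -85.  54.]
top egg_mid 0.47 [384. 196.] [ 475. -477.   58.]
top dish_mid 0.94 [181. 226.] [393. 228.   4.]
top dish_mid
[... 390 characters left out ...]
1 [380. 197.] [ 472. -463.   58.]
{'t': 1.1, 'joints': array([ 1.09739437e+00,  4.90860680e-01,  1.55892858e+00,  2.29080401e-05,
        1.09169908e+00, -1.05584195e-01]), 'qvel': array([-0.00195359,  0.00105786,  0.00045608,  0.00055243,  0.00152137,
       -0.00038694]), 'tau': array([-7.41648037e-04, -6.12489867e+01, -2.58430392e+01,  6.93588308e-02,
        4.45667084e-02, -1.46166735e-05]), 'eef_pos': array([224.7011531 , 583.2052173 , 292.27552491]), 'tcp_rot': array([ 3.14148677e+00, -9.22287531e-06,  2.77376434e+00]), 'ft_force': array([-0.04764189, -0.46516962,  0.06983814]), 'moment': array([ 0.04008022, -0.00231238,  0.00479954]), 'grip_force': 0.0, 'opening': 0.9991342790613805}
```

Run:
```python
import cv2
a=cv2.imread("pics/top.png")[130:260,180:320]; b=cv2.imread("pics/scene.png")[130:260,180:320]
import numpy as np
cv2.imwrite("pics/c1.png",np.hstack([cv2.resize(x,(400,371),interpolation=cv2.INTER_CUBIC) for x in(a,b)]))
```

```text
(no output)
```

View pics/c1.png

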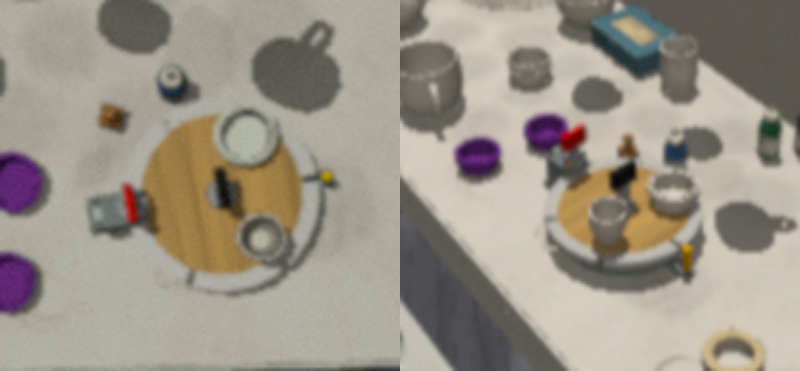

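View pics/top.png

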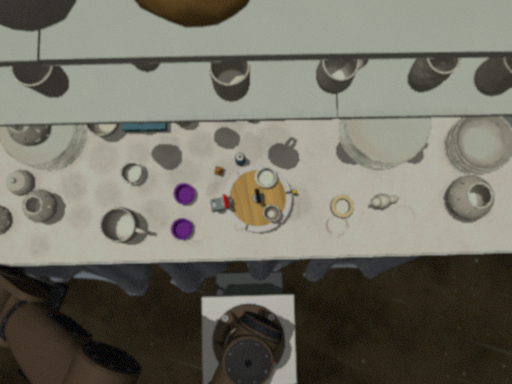

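Run:
```python
from h import *
for cam in ("top","scene"):
    c=np.load(f"{cam}.npy",allow_pickle=True).item()
    hsv=cv2.cvtColor(c["color"],cv2.COLOR_RGB2HSV).astype(int);P=cloud(c);h,s,v=hsv[...,0],hsv[...,1],hsv[...,2]
    near=(abs(P[...,0]-480)<190)&(abs(P[...,1]+10)<200)
    red=near&((h<6)|(h>174))&(s>180)&(v>80)
    yel=near&(h>20)&(h<32)&(s>170)&(P[...,1]<-100)
    blk=near&(v<50)&(P[...,2]>60)
    def on(m,z,n):
        vs,us=np.nonzero(m)
        Q=np.array([unproj(c,a,b,z)[:2] for a,b in zip(us,vs)])
        if len(Q)<3: print(cam,n,len(Q)); return
        w,V=np.linalg.eigh(np.cov(Q.T));a=np.degrees(np.arctan2(V[1,1],V[0,1]))%180
        print(cam,n,len(Q),Q.mean(0).round(1),"ang",a.round(1),"len",np.sqrt(12*w).round(1),"zmed",np.median(P[m][:,2]).round(0),np.percentile(P[m][:,2],95).round(0))
        if cam=="top" and n in("blk","red"): print(np.c_[us,vs,P[m].round(0)].astype(int).tolist())
    on(red,130 if cam=="top" else 114,"red"); on(yel,51 if cam=="top" else 30,"yel"); on(blk,122 if cam=="top" else 106,"blk")
    if cam=="top":
        # wood deck and rim circle
        wood=near&(h>8)&(h<22)&(s>90)&(v>90)&(abs(P[...,2]-46)<12)
        vs,us=np.nonzero(wood);Q=np.array([unproj(c,a,b,46)[:2] for a,b in zip(us,vs)],np.float32)
        print("deck",len(Q),cv2.minEnclosingCircle(Q))
        rim=near&(abs(P[...,2]-46)<9)
        vs,us=np.nonzero(rim);Q=np.array([unproj(c,a,b,46)[:2] for a,b in zip(us,vs)],np.float32)
        hub=np.array([480,-30]);r=np.hypot(*(Q-hub).T);Q=Q[r<125]
        print("rim",len(Q),Q.mean(0),np.percentile(Q,[1,99],axis=0))
```

```text
top red 32 [463.9  62.6] ang 9.2 len [ 8.6 38.8] zmed 130.0 134.0
[[224, 195, 485, 67, 126], [224, 196, 481, 67, 131], [225, 196, 481, 63, 132], [224, 197, 478, 67, 130], [225, 197, 478, 63, 130], [224, 198, 474, 67, 132], [225, 198, 474, 63, 132], [226, 198, 475, 60, 126], [224, 199, 472, 67, 128], [225, 199, 471, 64, 127], [226, 199, 471, 60, 134], [224, 200, 468, 67, 127], [225, 200, 468, 64, 131], [226, 200, 468, 61, 127], [224, 201, 465, 67, 126], [225, 201, 465, 64, 131], [226, 201, 465, 61, 126], [225, 202, 461, 64, 131], [226, 202, 461, 60, 134], [225, 203, 458, 64, 127], [226, 203, 458, 61, 129], [227, 203, 458, 57, 128], [225, 204, 455, 64, 125], [226, 204, 455, 61, 131], [227, 204, 455, 57, 131], [225, 205, 452, 64, 133], [226, 205, 452, 61, 123], [227, 205, 451, 57, 135], [225, 206, 449, 64, 125], [226, 206, 448, 61, 131], [227, 206, 449, 58, 125], [226, 207, 445, 61, 134]]
top yel 10 [ 498.2 -168.2] ang 45.7 len [ 9.8 13.3] zmed 50.0 54.0
top blk 748 [794.7  61.4] ang 17.3 len [ 882.2 1641.9] zmed 1092.0 1548.0
[[54, 0, 603, 188, 1099], [67, 0, 615, 183, 1076], [242, 0, 
[... 19379 characters left out ...]
8, 340, -20, 1548], [231, 378, 340, -20, 1548], [304, 378, 340, -20, 1548], [398, 378, 340, -20, 1548], [499, 378, 340, -20, 1548], [194, 379, 340, -20, 1548], [135, 381, 340, -20, 1548], [212, 381, 340, -20, 1548], [234, 381, 340, -20, 1548], [8, 382, 340, -20, 1548], [132, 382, 340, -20, 1548], [455, 382, 340, -20, 1548]]
deck 1711 ((512.7303466796875, -13.54405403137207), 133.86093139648438)
rim 2946 [479.55444  -38.039234] [[ 370.97094116 -147.57902756]
 [ 591.78933411   62.38989906]]
scene red 34 [468.9  65.7] ang 30.6 len [22.1 45. ] zmed 123.0 132.0
scene yel 17 [ 508.7 -162.9] ang 50.7 len [ 9.6 53.1] zmed 45.0 51.0
scene blk 42 [484.1 -42.3] ang 28.5 len [23.2 48.4] zmed 113.0 122.0
```

Top crop: the egg cup is at full-picture (270,214), on the robot's side. The dish is at (264,176), the hub grip at (257,197), the red knob at (225,201) and the pointer at (294,192).

Look-alikes:
- For dish_mid: the purple bowls at (185,195) and (182,229) are excluded. The dish on the wheel at (264,176) is the right one.
- For the red knob: it is the only red bar. The network's second hit at (132,171) is the ramekin.
- For the grip: only (257,197) is at z≈122.

Estimates:
- Knob at (464, 62.6).
- Hub at (480, -43).
- Pointer at (498, -168).
- Stand yaw of 8.8°.
- The wheel must turn +60°.

First I turn the tool to yaw 8.8°.

Emit:
{"api": "jog_arm", "payload": {"motion": [[0,0,10.7,0,0,0,60],[0,0,10.7,0,0,0,60],[0,0,10.7,0,0,0,60],[0,0,10.7,0,0,0,60],[0,0,10.7,0,0,0,60],[0,0,10.7,0,0,0,60],[0,0,10.7,0,0,0,60],[0,0,10.7,0,0,0,60],[0,0,10.7,0,0,0,60],[0,0,10.7,0,0,0,60]]}}

```text
t: 2.35
eef_pos: [224.7, 583.2, 292.3]
tcp_rot: [3.142, -0.0, 0.9]
ft_force: [0.3, -0.0, -0.4]
opening: 0.63
grip_force: 0.0
```

Emit:
{"api": "jog_arm", "payload": {"motion": [[0,0,10.7,0,0,0,60],[0,0,10.7,0,0,0,60],[0,0,10.7,0,0,0,60],[0,0,10.7,0,0,0,60],[0,0,0.4,0,0,0,60],[0,0,0,0,0,0,60]]}}

```text
t: 3.1
eef_pos: [224.7, 583.2, 292.3]
tcp_rot: [-3.141, -0.0, 0.156]
ft_force: [0.7, 0.4, -0.2]
opening: 0.629
grip_force: 0.0
```

```bash
cat >> h.py <<'E'
def to(x,y,z,yaw,s=None):
    "tool-frame shift and wz (deg) from the present pose to a tool-down pose"
    s=s or env.state();p=s["eef_pos"];r=s["tcp_rot"]
    from scipy.spatial.transform import Rotation as R
    A=R.from_euler("xyz",r);d=A.inv().apply(np.array([x,y,z])-p)
    print("t",s["t"],"pos",p.round(1),"rpy",np.degrees(r).round(2),"F",s["ft_force"].round(1),"M",s["moment"].round(2),"grip",round(s["grip_force"],1),"open",round(s["opening"]*95.1,1))
    print("shift",d.round(1),"rotvec",np.degrees((A.inv()*R.from_euler("xyz",[np.pi,0,np.radians(yaw)])).as_rotvec()).round(2))
E
python3 -c "
from h import *
to(464,62.6,230,8.8)"
```

```text
t 3.1 pos [224.7 583.2 292.3] rpy [-179.99   -0.      8.96] F [ 0.7  0.4 -0.2] M [-0.06  0.12 -0.01] grip 0.0 open 59.9
shift [155.3 551.6  62.2] rotvec [-0.01 -0.    0.16]
```

Emit:
{"api": "jog_arm", "payload": {"motion": [[0,0,0,15.5,55.2,6.2,60],[0,0,0,15.5,55.2,6.2,60],[0,0,0,15.5,55.2,6.2,60],[0,0,0,15.5,55.2,6.2,60],[0,0,0,15.5,55.2,6.2,60],[0,0,0,15.5,55.2,6.2,60],[0,0,0,15.5,55.2,6.2,60],[0,0,0,15.5,55.2,6.2,60],[0,0,0,15.5,55.2,6.2,60],[0,0,0,15.5,55.2,6.2,60]]}}

```text
t: 4.35
eef_pos: [462.3, 59.3, 230.3]
tcp_rot: [3.142, -0.001, 0.156]
ft_force: [0.0, 0.8, -0.6]
opening: 0.63
grip_force: 0.0
```

Emit:
{"api": "jog_arm", "payload": {"motion": [[0,0,0,0,0,0,60],[0,0,0,0,0,0,60]]}}

```text
t: 4.6
eef_pos: [461.5, 61.2, 230.2]
tcp_rot: [-3.141, 0.0, 0.153]
ft_force: [0.5, -0.2, 1.0]
opening: 0.631
grip_force: 0.0
```

```bash
python3 -c "
from h import *
to(464,62.6,177,8.8)
a=[]
for n in('top','scene'):
    c=env.read_camera(n);a.append(cv2.resize(c['color'][140:250,190:300,::-1],(400,400),interpolation=cv2.INTER_CUBIC))
cv2.imwrite('pics/c2.png',np.hstack(a))"
```

```text
t 4.6 pos [461.5  61.2 230.2] rpy [-1.7999e+02  2.0000e-02  8.7900e+00] F [ 0.5 -0.2  1. ] M [-0.12  0.2   0.02] grip 0.0 open 60.0
shift [ 2.7 -1.  53.2] rotvec [-0.01  0.02 -0.01]
```

View pics/c2.png

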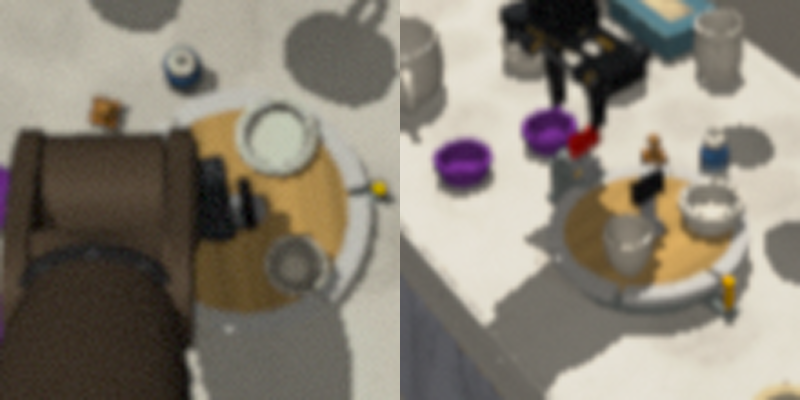

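The crop shows the fingers above and behind the red knob at (583,142), lined up along the bar. I descend and grip.

Emit:
{"api": "jog_arm", "payload": {"motion": [[0,0,0,1.5,0,12,60],[0,0,0,0.5,0,13,60],[0,0,0,0,0,12,60],[0,0,0,0,0,10,60],[0,0,0,0,0,6,60],[0,0,0,0,0,0,40],[0,0,0,0,0,0,25],[0,0,0,0,0,0,18],[0,0,0,0,0,0,16],[0,0,0,0,0,0,14]]}}

```text
t: 5.95
eef_pos: [463.7, 61.4, 177.3]
tcp_rot: [-3.142, -0.0, 0.152]
ft_force: [0.0, 0.4, -0.2]
opening: 0.175
grip_force: 0.0
```

```bash
python3 -c "
from h import *
to(464,62.6,177,8.8)"
```

```text
t 5.95 pos [463.7  61.4 177.3] rpy [-1.80e+02 -2.00e-02  8.73e+00] F [ 0.   0.4 -0.2] M [-0.07  0.15  0.01] grip 0.0 open 16.6
shift [ 0.5 -1.1  0.3] rotvec [-0.   -0.02 -0.07]
```

Emit:
{"api": "jog_arm", "payload": {"motion": [[0,0,0,0,0,0,12],[0,0,0,0,0,0,11],[0,0,0,0,0,0,10]]}}

```text
t: 6.32
eef_pos: [463.4, 62.3, 177.3]
tcp_rot: [-3.14, -0.0, 0.152]
ft_force: [-1.4, 10.2, 3.0]
opening: 0.124
grip_force: 30.0
```

```bash
python3 -c "
from h import *
to(464,62.6,177,8.8)"
```

```text
t 6.325 pos [463.4  62.3 177.3] rpy [-179.92   -0.      8.7 ] F [-1.4 10.2  3. ] M [2.03 0.34 0.08] grip 30.0 open 11.8
shift [ 0.6 -0.3  0.3] rotvec [-0.08 -0.   -0.1 ]
```

Emit:
{"api": "jog_arm", "payload": {"motion": [[0,0,0,0,-1.2,0,10],[0,0,0,0,0,-4,10],[0,0,0,0,0,-5,10],[0,0,0,0,0,-5,10],[0,0,0,0,0,-5,10],[0,0,0,0,0,-3,10],[0,0,0,0,0,0,10]]}}

```text
t: 7.2
eef_pos: [463.3, 62.7, 199.3]
tcp_rot: [-3.141, 0.0, 0.152]
ft_force: [0.4, 4.8, -10.6]
opening: 0.127
grip_force: 30.0
```

```bash
python3 -c "
from h import *
to(464,62.6,177,8.8)
c=env.read_camera('scene');P=cloud(c)
hsv=cv2.cvtColor(c['color'],cv2.COLOR_RGB2HSV).astype(int);h,s,v=[hsv[...,i] for i in range(3)]
m=((h<6)|(h>174))&(s>180)&(v>60)&(abs(P[...,0]-465)<60)&(abs(P[...,1]-62)<50)
print(m.sum(),np.percentile(P[m][:,2],[5,50,95]))"
```

```text
t 7.2 pos [463.3  62.7 199.3] rpy [-179.99    0.      8.72] F [  0.4   4.8 -10.6] M [ 0.98 -0.12  0.03] grip 30.0 open 12.1
shift [ 0.6  0.2 22.3] rotvec [-0.01  0.   -0.08]
16 [133.61969285 143.67141185 157.415648  ]
```

Lifted 22 mm, with a spring pull of 10.6 N, as expected. Next I turn the knob anticlockwise about 61°.

Emit:
{"api": "jog_arm", "payload": {"motion": [[0,0,-8,0,0,0,10],[0,0,-8,0,0,0,10],[0,0,-8,0,0,0,10],[0,0,-8,0,0,0,10],[0,0,-8,0,0,0,10],[0,0,-8,0,0,0,10],[0,0,-8,0,0,0,10],[0,0,-5,0,0,0,10],[0,0,0,0,0,0,10]]}}

```text
t: 8.38
eef_pos: [466.0, 60.2, 199.8]
tcp_rot: [3.134, 0.002, 1.219]
ft_force: [10.9, -23.5, -12.2]
opening: 0.122
grip_force: 30.0
```

```bash
python3 -c "
from h import *
to(464,62.6,177,69.8)"
```

```text
t 8.375 pos [466.   60.2 199.8] rpy [1.7958e+02 9.0000e-02 6.9860e+01] F [ 10.9 -23.5 -12.2] M [-4.5  -1.92 -0.14] grip 30.0 open 11.6
shift [ 1.6 -2.8 22.8] rotvec [0.42 0.09 0.06]
```

Emit:
{"api": "jog_arm", "payload": {"motion": [[0,0,0,-1,1,0,10],[0,0,0,-0.8,0.8,0,10],[0,0,0,0,0,3,10],[0,0,0,0,0,3,10],[0,0,0,0,0,2.5,10],[0,0,0,0,0,0,10]]}}

```text
t: 9.12
eef_pos: [466.3, 59.2, 191.0]
tcp_rot: [3.137, 0.0, 1.217]
ft_force: [8.1, -7.5, -10.4]
opening: 0.126
grip_force: 30.0
```

```bash
python3 -c "
from h import *
to(464,62.6,177,69.8)"
```

```text
t 9.125 pos [466.3  59.2 191. ] rpy [179.73   0.    69.74] F [  8.1  -7.5 -10.4] M [-1.61 -1.37 -0.05] grip 30.0 open 12.0
shift [ 2.4 -3.4 14. ] rotvec [ 0.27  0.   -0.06]
```

Emit:
{"api": "jog_arm", "payload": {"motion": [[0,0,0,0,0.5,1,10],[0,0,0,0,0.3,0.7,10],[0,0,0,0,0,0,10]]}}

```text
t: 9.5
eef_pos: [466.6, 59.1, 189.8]
tcp_rot: [3.138, 0.0, 1.217]
ft_force: [3.3, -6.2, -1.9]
opening: 0.123
grip_force: 30.0
```

```bash
python3 -c "
from h import *
to(464,62.6,177,69.8)"
```

```text
t 9.5 pos [466.6  59.1 189.8] rpy [1.7978e+02 1.0000e-02 6.9740e+01] F [ 3.3 -6.2 -1.9] M [-1.24 -0.54 -0.1 ] grip 30.0 open 11.7
shift [ 2.4 -3.7 12.8] rotvec [ 0.22  0.01 -0.06]
```

Emit:
{"api": "jog_arm", "payload": {"motion": [[0,0,0,0,0,0,14],[0,0,0,0,0,0,25],[0,0,0,0,0,0,45],[0,0,0,0,0,-20,50],[0,0,0,0,0,-30,50],[0,0,0,0,0,0,50]]}}

```text
t: 10.25
eef_pos: [465.7, 60.1, 240.6]
tcp_rot: [3.138, -0.001, 1.217]
ft_force: [0.1, -0.2, -1.1]
opening: 0.524
grip_force: 0.0
```

```bash
python3 -c "
from h import *
to(480,-43,230,9.3)
c=env.read_camera('scene');P=cloud(c)
hsv=cv2.cvtColor(c['color'],cv2.COLOR_RGB2HSV).astype(int);h,s,v=[hsv[...,i] for i in range(3)]
m=((h<6)|(h>174))&(s>180)&(v>60)&(abs(P[...,0]-465)<60)&(abs(P[...,1]-62)<50)
Q=P[m];print(m.sum(),Q.mean(0),np.percentile(Q[:,2],[5,50,95]),Q.min(0),Q.max(0))
cv2.imwrite('pics/c3.png',cv2.resize(c['color'][140:250,190:300,::-1],(500,500),interpolation=cv2.INTER_CUBIC))"
```

```text
t 10.25 pos [465.7  60.1 240.6] rpy [ 1.7982e+02 -7.0000e-02  6.9740e+01] F [ 0.1 -0.2 -1.1] M [-0.1   0.07 -0.03] grip 0.0 open 49.9
shift [-91.8  49.   10.6] rotvec [ 0.13 -0.16 60.44]
12 [461.97213779  52.94482031 139.24266803] [131.65559392 141.57942116 143.96819444] [455.12163476  39.10381316 130.9835529 ] [469.95985368  72.86231732 144.54744334]
```

View pics/c3.png

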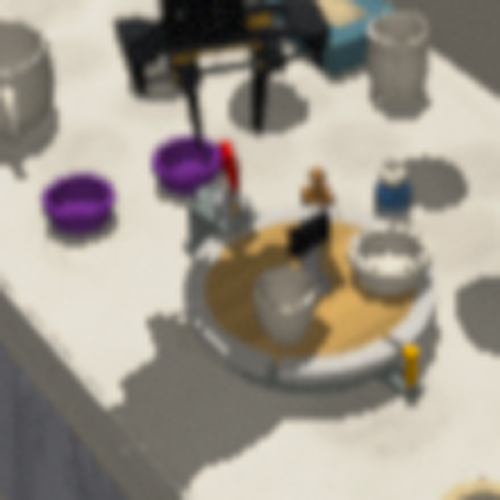

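The plunger is parked: the knob at crop (230,165) is raised and turned, with its top at z≈144. The measured grasps put the knob axis near (469,64), which puts the hub at about (484,-42). I move there next.

Emit:
{"api": "jog_arm", "payload": {"motion": [[0,0,10,0,0,0,50],[0,0,10,0,0,0,50],[0,0,10,0,0,0,50],[0,0,10,0,0,0,50],[0,0,10,0,0,0,50],[0,0,10.4,0,0,0,50],[0,0,0,0,0,0,50]]}}

```text
t: 11.18
eef_pos: [465.0, 60.0, 238.2]
tcp_rot: [-3.141, 0.001, 0.164]
ft_force: [0.1, 0.6, 0.4]
opening: 0.523
grip_force: 0.0
```

```bash
python3 -c "
from h import *
to(484,-42.2,170,9.3)"
```

```text
t 11.175 pos [465.   60.  238.2] rpy [-1.7998e+02  8.0000e-02  9.4000e+00] F [0.1 0.6 0.4] M [-0.1   0.15  0.01] grip 0.0 open 49.7
shift [  2.2 104.   68.1] rotvec [-0.02  0.08  0.1 ]
```

Emit:
{"api": "jog_arm", "payload": {"motion": [[0,0,0,0.6,26,0,50],[0,0,0,0.6,26,0,50],[0,0,0,0.5,26,0,50],[0,0,0,0.5,26,8,50],[0,0,0,0,0,20,50],[0,0,0,0,0,20,50],[0,0,0,0,0,12,40],[0,0,0,0,0,8,25],[0,0,0,0,0,0,20],[0,0,0,0,0,0,18]]}}

```text
t: 12.42
eef_pos: [484.5, -42.2, 171.4]
tcp_rot: [3.141, -0.001, 0.163]
ft_force: [-0.2, -0.2, 0.4]
opening: 0.203
grip_force: 0.0
```

Emit:
{"api": "jog_arm", "payload": {"motion": [[0,0,0,0,0,0,16],[0,0,0,0,0,0,14],[0,0,0,0,0,0,12]]}}

```text
t: 12.8
eef_pos: [484.4, -42.1, 171.4]
tcp_rot: [-3.141, -0.0, 0.163]
ft_force: [-1.2, 2.1, 5.7]
opening: 0.145
grip_force: 30.0
```

```bash
python3 -c "
from h import *
to(484,-42.2,170,9.3)"
```

```text
t 12.8 pos [484.4 -42.1 171.4] rpy [-1.7999e+02 -3.0000e-02  9.3300e+00] F [-1.2  2.1  5.7] M [ 0.43  0.3  -0.03] grip 30.0 open 13.8
shift [-0.4  0.1  1.4] rotvec [-0.01 -0.03  0.03]
```

Emit:
{"api": "jog_arm", "payload": {"motion": [[0,0,-1,0,0,0,12],[0,0,-2,0,0,0,12],[0,0,-3,0,0,0,12],[0,0,-3,0,0,0,12],[0,0,-3,0,0,0,12],[0,0,-3,0,0,0,12],[0,0,-3,0,0,0,12],[0,0,-3,0,0,0,12],[0,0,-2,0,0,0,12],[0,0,-1,0,0,0,12]]}}

```text
t: 14.05
eef_pos: [484.4, -42.1, 171.4]
tcp_rot: [3.141, -0.001, 0.583]
ft_force: [-1.7, 3.1, 4.9]
opening: 0.146
grip_force: 30.0
```

```bash
python3 -c "
from h import *
to(484,-42.2,170,59)"
```

```text
t 14.05 pos [484.4 -42.1 171.4] rpy [ 1.7999e+02 -3.0000e-02  3.3400e+01] F [-1.7  3.1  4.9] M [ 0.54  0.37 -0.12] grip 30.0 open 13.9
shift [-0.4 -0.1  1.4] rotvec [ 1.00e-02 -3.00e-02 -2.56e+01]
```

Emit:
{"api": "jog_arm", "payload": {"motion": [[0,0,-1,0,0,0,12],[0,0,-3,0,0,0,12],[0,0,-4,0,0,0,12],[0,0,-4,0,0,0,12],[0,0,-4,0,0,0,12],[0,0,-4,0,0,0,12],[0,0,-4,0,0,0,12],[0,0,-3,0,0,0,12],[0,0,-2,0,0,0,12],[0,0,-1,0,0,0,12]]}}

```text
t: 15.3
eef_pos: [484.3, -42.1, 171.4]
tcp_rot: [3.141, -0.0, 1.106]
ft_force: [-0.5, 2.3, 5.8]
opening: 0.143
grip_force: 30.0
```

Emit:
{"api": "jog_arm", "payload": {"motion": [[0,0,0,0,0,0,14],[0,0,0,0,0,0,20],[0,0,0,0,0,0,35],[0,0,0,0,0,-20,45],[0,0,0,0,0,-30,50],[0,0,0,0,0,-18,50],[0,0,0,0,0,0,50]]}}

```text
t: 16.18
eef_pos: [484.6, -42.3, 239.8]
tcp_rot: [3.139, -0.001, 1.105]
ft_force: [-1.1, -0.7, -0.7]
opening: 0.524
grip_force: 0.0
```

```bash
python3 -c "
from h import *
to(469,64,236,69.3)
c=env.read_camera('scene')
cv2.imwrite('pics/c4.png',cv2.resize(c['color'][140:250,190:300,::-1],(500,500),interpolation=cv2.INTER_CUBIC))"
```

```text
t 16.175 pos [484.6 -42.3 239.8] rpy [ 1.7987e+02 -3.0000e-02  6.3330e+01] F [-1.1 -0.7 -0.7] M [-0.13  0.09 -0.02] grip 0.0 open 49.8
shift [ 88.  -61.7   3.7] rotvec [ 0.13 -0.03 -5.97]
```

View pics/c4.png

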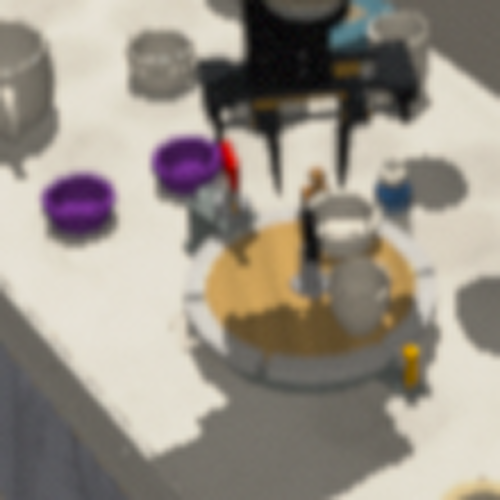

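Both pieces are standing. The egg cup at crop (360,295) is just short of the pointer at (411,365). I go back to the knob, whose axis the well-centred hub puts at (468.3,63.7).

Emit:
{"api": "jog_arm", "payload": {"motion": [[0,0,-6.4,0,0,0,50],[0,0,0,31.2,-17.4,0,50],[0,0,0,31.3,-17.4,0,50],[0,0,0,31.3,-17.4,0,50],[0,0,0,0,0,0,50],[0,0,0,0,0,0,50]]}}

```text
t: 16.98
eef_pos: [467.8, 63.6, 238.3]
tcp_rot: [-3.141, 0.0, 1.217]
ft_force: [-0.3, -0.7, -0.5]
opening: 0.52
grip_force: 0.0
```

```bash
python3 -c "
from h import *
to(468.3,63.7,190,69.7)"
```

```text
t 16.975 pos [467.8  63.6 238.3] rpy [-1.7995e+02  2.0000e-02  6.9760e+01] F [-0.3 -0.7 -0.5] M [-0.07  0.05 -0.03] grip 0.0 open 49.4
shift [ 0.3  0.5 48.3] rotvec [-0.05  0.02  0.06]
```

Emit:
{"api": "jog_arm", "payload": {"motion": [[0,0,0,0.3,0.4,18,50],[0,0,0,0,0,18,50],[0,0,0,0,0,10,40],[0,0,0,0,0,2.3,25],[0,0,0,0,0,0,18],[0,0,0,0,0,0,14],[0,0,0,0,0,0,12],[0,0,0,0,0,0,10],[0,0,0,0,0,0,10]]}}

```text
t: 18.1
eef_pos: [468.9, 63.9, 191.1]
tcp_rot: [3.14, -0.001, 1.217]
ft_force: [4.1, -1.7, 1.2]
opening: 0.126
grip_force: 30.0
```

```bash
python3 -c "
from h import *
to(468.3,63.7,190,69.7)"
```

```text
t 18.1 pos [468.9  63.9 191.1] rpy [ 1.7991e+02 -3.0000e-02  6.9720e+01] F [ 4.1 -1.7  1.2] M [-0.4  -0.46 -0.03] grip 30.0 open 11.9
shift [-0.4 -0.5  1. ] rotvec [ 0.09 -0.03  0.02]
```

Emit:
{"api": "jog_arm", "payload": {"motion": [[0,0,0,0,0.3,-3,10],[0,0,0,0,0,-3,10],[0,0,0,0,0,-3,10],[0,0,8,0,0,0,10],[0,0,8,0,0,0,10],[0,0,8,0,0,0,10],[0,0,8,0,0,0,10],[0,0,8,0,0,0,10],[0,0,8,0,0,0,10],[0,0,8,0,0,0,10]]}}

```text
t: 19.35
eef_pos: [468.8, 63.9, 199.2]
tcp_rot: [-3.142, -0.0, 0.235]
ft_force: [5.6, -0.7, -11.5]
opening: 0.126
grip_force: 30.0
```

Emit:
{"api": "jog_arm", "payload": {"motion": [[0,0,3,0,0,0,10],[0,0,0,0,0,0,10]]}}

```text
t: 19.6
eef_pos: [468.8, 63.9, 199.2]
tcp_rot: [-3.141, -0.0, 0.186]
ft_force: [5.9, -0.7, -10.5]
opening: 0.123
grip_force: 30.0
```

```bash
python3 -c "
from h import *
to(468.3,63.7,190,9.7)"
```

```text
t 19.6 pos [468.8  63.9 199.2] rpy [-179.99   -0.     10.68] F [  5.9  -0.7 -10.5] M [-0.25 -0.99  0.01] grip 30.0 open 11.7
shift [-0.5  0.1  9.2] rotvec [-0.01 -0.    0.98]
```

Emit:
{"api": "jog_arm", "payload": {"motion": [[0,0,0,0,0,3,10],[0,0,0,0,0,3,10],[0,0,0,0,0,3,10],[0,0,0,0,0,3,10],[0,0,0,0,0,0,10]]}}

```text
t: 20.23
eef_pos: [468.8, 63.9, 187.7]
tcp_rot: [-3.142, -0.0, 0.187]
ft_force: [5.2, -0.9, -5.7]
opening: 0.12
grip_force: 30.0
```

Emit:
{"api": "jog_arm", "payload": {"motion": [[0,0,0,0,0,1.5,10],[0,0,0,0,0,0,10]]}}

```text
t: 20.48
eef_pos: [468.9, 63.9, 187.2]
tcp_rot: [3.141, -0.002, 0.187]
ft_force: [0.9, -1.3, 11.4]
opening: 0.125
grip_force: 30.0
```

The knob came to rest 4 mm below the parked height, so the pin stands on the rim. I release it and go to the hub grip.

Emit:
{"api": "jog_arm", "payload": {"motion": [[0,0,0,0,0,-1,14],[0,0,0,0,0,0,25],[0,0,0,0,0,0,45],[0,0,0,0,0,-20,50],[0,0,0,0,0,-30,50],[0,0,-10.5,0,0,0,50],[0,0,-10.5,0,0,0,50],[0,0,-10.5,0,0,0,50],[0,0,-10.5,0,0,0,50],[0,0,-10.6,0,0,0,50]]}}

```text
t: 21.72
eef_pos: [468.4, 63.9, 237.0]
tcp_rot: [-3.141, 0.0, 1.111]
ft_force: [-0.3, 0.6, 0.5]
opening: 0.53
grip_force: 0.0
```

Emit:
{"api": "jog_arm", "payload": {"motion": [[0,0,0,0,0,0,50],[0,0,0,0,0,0,50]]}}

```text
t: 21.98
eef_pos: [468.5, 63.9, 237.1]
tcp_rot: [-3.141, 0.0, 1.101]
ft_force: [0.0, 0.2, -1.6]
opening: 0.528
grip_force: 0.0
```

```bash
python3 -c "
from h import *
to(484.4,-42.1,171.4,63.35)"
```

```text
t 21.975 pos [468.5  63.9 237.1] rpy [-179.98    0.     63.09] F [ 0.   0.2 -1.6] M [-0.14  0.08 -0.03] grip 0.0 open 50.3
shift [-87.3  62.2  65.7] rotvec [-0.02  0.   -0.26]
```

Emit:
{"api": "jog_arm", "payload": {"motion": [[0,0,-0.3,-29.1,20.7,0,50],[0,0,0,-29.1,20.7,0,50],[0,0,0,-29.1,20.8,0,50],[0,0,0,0,0,6,50],[0,0,0,0,0,20,50],[0,0,0,0,0,20,50],[0,0,0,0,0,12,40],[0,0,0,0,0,7.5,25],[0,0,0,0,0,0,20],[0,0,0,0,0,0,17]]}}

```text
t: 23.22
eef_pos: [485.6, -41.9, 172.2]
tcp_rot: [3.141, -0.0, 1.11]
ft_force: [-0.6, -0.1, -0.3]
opening: 0.196
grip_force: 0.0
```

Emit:
{"api": "jog_arm", "payload": {"motion": [[0,0,0,0,0,0,15],[0,0,0,0,0,0,13],[0,0,0,0,0,0,12]]}}

```text
t: 23.6
eef_pos: [484.7, -41.7, 172.0]
tcp_rot: [-3.14, -0.0, 1.11]
ft_force: [-4.6, 2.7, 4.8]
opening: 0.14
grip_force: 30.0
```

```bash
python3 -c "
from h import *
to(484.4,-42.1,171.4,63.35)"
```

```text
t 23.6 pos [484.7 -41.7 172. ] rpy [-1.7992e+02 -1.0000e-02  6.3590e+01] F [-4.6  2.7  4.8] M [ 0.37  0.84 -0.26] grip 30.0 open 13.3
shift [-0.5 -0.   0.6] rotvec [-0.08 -0.01  0.24]
```

Emit:
{"api": "jog_arm", "payload": {"motion": [[0,0,-0.5,0,-0.4,0,12],[0,0,-1,0,0,0,12],[0,0,-1,0,0,0,12],[0,0,-0.7,0,0,0,12],[0,0,-0.5,0,0,0,12],[0,0,-0.5,0,0,0,12],[0,0,-0.3,0,0,0,12],[0,0,-0.3,0,0,0,12]]}}

```text
t: 24.6
eef_pos: [484.6, -41.6, 172.0]
tcp_rot: [-3.141, -0.0, 1.194]
ft_force: [-4.3, 2.9, 6.2]
opening: 0.147
grip_force: 30.4
```

```bash
python3 -c "
from h import *
to(484.4,-42.1,171.4,69.35)"
```

```text
t 24.6 pos [484.6 -41.6 172. ] rpy [-1.7996e+02 -2.0000e-02  6.8390e+01] F [-4.3  2.9  6.2] M [ 0.39  0.97 -0.71] grip 30.4 open 14.0
shift [-0.5 -0.   0.6] rotvec [-0.04 -0.02 -0.96]
```

Emit:
{"api": "jog_arm", "payload": {"motion": [[0,0,-0.3,0,0,0,12],[0,0,-0.3,0,0,0,12],[0,0,0,0,0,0,12]]}}

```text
t: 24.98
eef_pos: [484.6, -41.6, 172.0]
tcp_rot: [-3.141, -0.0, 1.205]
ft_force: [-4.3, 3.1, 7.4]
opening: 0.143
grip_force: 30.0
```

```bash
python3 -c "
from h import *
to(484.4,-42.1,171.4,69.35)"
```

```text
t 24.975 pos [484.6 -41.6 172. ] rpy [-179.96   -0.     69.06] F [-4.3  3.1  7.4] M [ 0.31  0.94 -0.13] grip 30.0 open 13.6
shift [-0.5 -0.   0.6] rotvec [-0.04 -0.   -0.29]
```

```bash
cat >> h.py <<'E'
def red(tag):
    c=env.read_camera('scene');P=cloud(c)
    hsv=cv2.cvtColor(c['color'],cv2.COLOR_RGB2HSV).astype(int);h,s,v=[hsv[...,i] for i in range(3)]
    m=((h<6)|(h>174))&(s>150)&(v>50)&(abs(P[...,0]-468)<60)&(abs(P[...,1]-62)<50)&(P[...,2]>85)
    Q=P[m];vs,us=np.nonzero(m);print(m.sum(),Q.mean(0).round(1),np.percentile(Q[:,2],[5,50,95]).round(1),"px",us.mean().round(2),vs.mean().round(2),vs.min(),vs.max())
    cv2.imwrite(f'pics/{tag}.png',cv2.resize(c['color'][140:250,190:300,::-1],(500,500),interpolation=cv2.INTER_CUBIC))
E
python3 -c "
from h import *
red('c5')
c=np.load('scene.npy',allow_pickle=True).item()
for z in (98,107,130,139):
    w=np.array([468.3,63.7,z,1.]);q=(np.array(c['world_to_cam'])@w)[:3];p=np.array([[[q[0],-q[1],-q[2]]]])
    print(z,cv2.projectPoints(p,np.zeros(3),np.zeros(3),np.array(c['camera_matrix']),np.array([c['k1'],0,0,0,0.]))[0].ravel())"
```

```text
1 [467.6  56.2 111. ] [111. 111. 111.] px 241.0 180.0 180 180
98 [240.29830082 181.50181623]
107 [240.20751918 179.82342021]
130 [239.97256695 175.47999481]
139 [239.87945375 173.75883949]
```

View pics/c5.png

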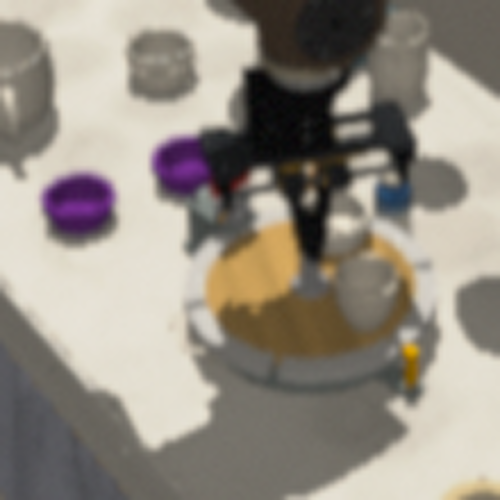

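The gripper hides the knob in this view. I carry on by feel in small steps.

Emit:
{"api": "jog_arm", "payload": {"motion": [[0,0,-0.3,0,0,0,12],[0,0,-0.3,0,0,0,12]]}}

```text
t: 25.28
eef_pos: [484.6, -41.6, 172.0]
tcp_rot: [-3.141, -0.0, 1.215]
ft_force: [-4.0, 2.9, 6.4]
opening: 0.149
grip_force: 30.1
```

```bash
python3 -c "
from h import *
to(484.4,-42.1,171.4,69.35)"
```

```text
t 25.275 pos [484.6 -41.6 172. ] rpy [-1.7996e+02 -1.0000e-02  6.9630e+01] F [-4.   2.9  6.4] M [ 0.34  1.03 -0.48] grip 30.1 open 14.2
shift [-0.5 -0.   0.6] rotvec [-0.04 -0.01  0.28]
```

Emit:
{"api": "jog_arm", "payload": {"motion": [[0,0,-0.3,0,0,0,12],[0,0,-0.3,0,0,0,12]]}}

```text
t: 25.52
eef_pos: [484.6, -41.6, 172.0]
tcp_rot: [-3.141, -0.0, 1.225]
ft_force: [-3.8, 1.9, 8.0]
opening: 0.151
grip_force: 30.3
```

```bash
python3 -c "
from h import *
to(484.4,-42.1,171.4,69.35)"
```

```text
t 25.525 pos [484.6 -41.6 172. ] rpy [-1.7996e+02 -2.0000e-02  7.0200e+01] F [-3.8  1.9  8. ] M [ 0.31  0.98 -0.56] grip 30.3 open 14.3
shift [-0.5 -0.   0.6] rotvec [-0.04 -0.02  0.85]
```

Emit:
{"api": "jog_arm", "payload": {"motion": [[0,0,0,0,0,0,12],[0,0,0,0,0,0,12]]}}

```text
t: 25.78
eef_pos: [484.6, -41.6, 172.0]
tcp_rot: [-3.141, -0.0, 1.225]
ft_force: [-4.7, 2.5, 7.2]
opening: 0.148
grip_force: 30.2
```

```bash
python3 -c "
from h import *
to(484.4,-42.1,171.4,69.35)"
```

```text
t 25.775 pos [484.6 -41.6 172. ] rpy [-1.7995e+02 -2.0000e-02  7.0190e+01] F [-4.7  2.5  7.2] M [ 0.34  0.95 -0.61] grip 30.2 open 14.0
shift [-0.5 -0.   0.6] rotvec [-0.05 -0.02  0.84]
```

Emit:
{"api": "jog_arm", "payload": {"motion": [[0,0,-0.5,0,0,0,12],[0,0,-0.5,0,0,0,12],[0,0,0,0,0,0,12],[0,0,0,0,0,0,12]]}}

```text
t: 26.28
eef_pos: [484.6, -41.6, 172.0]
tcp_rot: [-3.141, -0.001, 1.242]
ft_force: [-4.4, 2.3, 7.6]
opening: 0.153
grip_force: 30.8
```

```bash
python3 -c "
from h import *
to(484.4,-42.1,171.4,69.35)"
```

```text
t 26.275 pos [484.6 -41.6 172. ] rpy [-1.7996e+02 -3.0000e-02  7.1160e+01] F [-4.4  2.3  7.6] M [ 0.29  0.93 -0.74] grip 30.8 open 14.5
shift [-0.5 -0.1  0.6] rotvec [-0.04 -0.03  1.81]
```

The moment now holds and grows (0.61 to 0.74 N m) while the bar wedges in the pads, so the wheel is stopped dead. I unwind, release, back off and look.

Emit:
{"api": "jog_arm", "payload": {"motion": [[0,0,1,0,0,0,12],[0,0,0.7,0,0,0,12],[0,0,0,0,0,0,15],[0,0,0,0,0,0,25],[0,0,0,0,0,0,45],[0,0,0,0,0,-20,50],[0,0,0,0,0,-40,50],[0,0,0,0,0,-40,50],[0,0,0,0,0,-40,50],[0,0,0,0,0,0,50]]}}

```text
t: 27.52
eef_pos: [485.7, -42.0, 314.2]
tcp_rot: [3.136, -0.001, 1.214]
ft_force: [0.1, 0.4, -0.2]
opening: 0.528
grip_force: 0.0
```

```bash
python3 -c "
from h import *
to(468.3,63.7,230,8.8)
red('c6')"
```

```text
t 27.525 pos [485.7 -42.  314.2] rpy [ 1.7968e+02 -4.0000e-02  6.9540e+01] F [ 0.1  0.4 -0.2] M [-0.1   0.08  0.04] grip 0.0 open 50.2
shift [ 92.9 -53.8  84. ] rotvec [ 0.27 -0.21 60.74]
38 [465.3  58.  121.7] [110.8 123.1 131.2] px 240.18 177.97 174 182
```

View pics/c6.png

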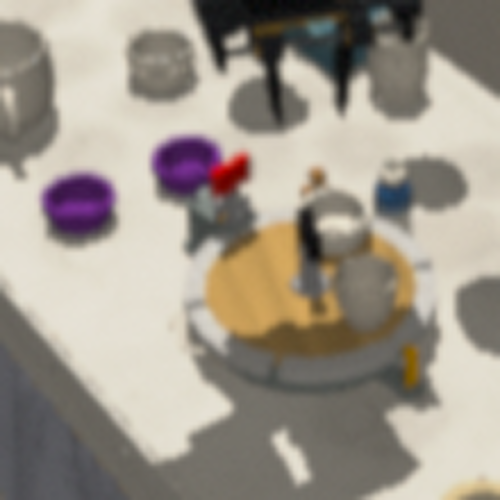

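The knob reads z 111–131 (rows 174–182), the same as when it was seated at the start. The egg cup at crop (367,290) stands by the pointer, with the dish behind it. I move the arm aside for a check from the top camera.

Emit:
{"api": "jog_arm", "payload": {"motion": [[0,0,0,40,-25,0,50],[0,0,0,40,-25,0,50],[0,0,0,40,-25,0,50],[0,0,0,40,-25,0,50],[0,0,0,40,-25,0,50],[0,0,0,40,-25,0,50],[0,0,0,40,-25,0,50],[0,0,0,0,0,0,50],[0,0,0,0,0,0,50]]}}

```text
t: 28.7
eef_pos: [418.8, 281.4, 310.6]
tcp_rot: [-3.14, 0.001, 1.214]
ft_force: [0.1, 0.3, 0.1]
opening: 0.527
grip_force: 0.0
```

Run:
```python
from h import *
red('c7')
c=np.load('scene.npy',allow_pickle=True).item();c2=env.read_camera('scene');t=env.read_camera('top')
for k in (c,c2):
    P=cloud(k);hsv=cv2.cvtColor(k['color'],cv2.COLOR_RGB2HSV).astype(int);h,s,v=[hsv[...,i] for i in range(3)]
    m=((h<6)|(h>174))&(s>150)&(v>50)&(abs(P[...,0]-468)<60)&(abs(P[...,1]-62)<50)&(P[...,2]>85)
    vs,us=np.nonzero(m);print("red",m.sum(),us.mean(),vs.mean(),P[m][:,2].mean())
P=cloud(t);a=np.radians(8.8)
print("work_spot",484.4+75*np.sin(a),-42.1-75*np.cos(a))
for n in("egg_mid","dish_mid"):
    for r in env.recognise("top",n)[:3]: print(n,round(r["score"],2),np.round(r["location"]),unproj(t,*r["location"],z=75).round(1))
m=(P[...,2]>90)&(P[...,2]<112)&(np.hypot(P[...,0]-496,P[...,1]+116)<45)
print("egg rim",m.sum(),P[m].mean(0).round(1),(P[m].min(0)+P[m].max(0))/2)
cv2.imwrite('pics/c8.png',cv2.resize(t['color'][130:260,180:320,::-1],(560,520),interpolation=cv2.INTER_CUBIC))
```

```text
40 [464.5  57.9 121.6] [107.4 123.1 131.1] px 240.05 178.08 174 182
red 40 239.9 178.225 121.65146575722376
red 38 240.10526315789474 177.97368421052633 122.39089413318523
work_spot 495.8739377213028 -116.21712860849146
egg_mid 0.61 [276. 193.] [ 493.8 -103.6   75. ]
dish_mid 0.94 [184. 193.] [499.3 205.5  75. ]
dish_mid 0.89 [243. 181.] [534.5   4.4  75. ]
dish_mid 0.82 [182. 228.] [383.8 213.4  75. ]
egg rim 73 [ 494.5 -114.   100.9] [ 492.49736559 -113.80831652  100.58567476]
```

View pics/c8.png

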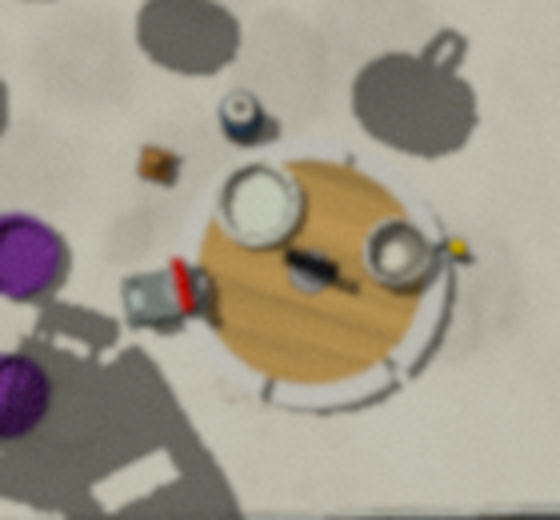

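The top view shows the egg cup at (400,250) in line with the pointer at (458,247), the dish upright, and the bystanders unmoved. The knob is back at its original seated pixel height: 178.0 against 178.2, where standing on the rim would shift it 1.7 px. I hand the job in.

```bash
python3 -c "
from cell import env
print(env.job_done())"
```

```text
the job is handed in; nothing more can be done
None
```

The egg cup is at the yellow pointer, the plunger pin is seated in the new notch by the camera check, both pieces are still standing on the wheel, and the job was handed in at about 29 s of the 64 s allowed; the hand-in returned no verdict.

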